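# Nest the token pans with their handles fanned

## Robot

A 6-joint arm with a two-finger parallel gripper is mounted at the origin on the work surface. World frame = base frame: x ahead of the robot, y to its left, z up, the work surface at z = 0. Lengths are in m, angles in rad, forces in N, time in s.
With the tool pointing down it reaches from about 0.4 to 0.925 m from the base axis. Payload 12.5 kg.
Tool frame: the origin (TCP) lies midway between the tips of the shut fingers; the grasp point (between the pads) lies 19 mm behind it; z points along the fingers, y is the direction in which the jaws open and shut (so a half turn about z gives the same grasp; the last joint's range is limited). The gripper opens to 95 mm and grips with 3 to 60 N. Pads are 20 mm wide; open, the fingers measure 119 mm over their backs; the gripper's body (75 mm by 180 mm) begins 59 mm behind the grasp point.
Start: joints at [-1.25, 0.491, 1.559, -0, 1.092, -0.106], TCP at [0.259, -0.569, 0.215] pointing down, gripper open.
Joint ranges: [-3.1, 3.1], [-0.84, 2.19], [0.05, 2.79], [-1.13, 4.28], [0.06, 2.93], [-2.69, 2.69]. Speed limits (rad/s): [2.22, 2.22, 2.79, 3.14, 3.14, 3.14].

## Interface

Orientations are given as a unit quaternion [x, y, z, w].
In Python, from plant import bot, viewer, ticket gives the robot as it stands. The module is installed in compiled form; this text tells all that it offers.
- The arm moves only by the tool arm_command, never from a script. Its argument "increments" is text: rows parted by semicolons, each of 7 numbers parted by spaces: the shift along the tool's x, y, z in mm, then the turn, a rotation vector about the tool's x, y, z in rad, then the closure, from -1 (fully open) to 1 (shut), so that 0 is half open. In form: tx ty tz ax ay az claw; .... A call has 1 to 12 rows; each row is the pose to reach, as a shift and turn from the pose measured when the call began, along the tool's axes at that moment; what a row does not reach only later rows make up. A row lasts 1/8 s, in which the tool goes at most 62.5 mm and 10.7 degrees, less where a joint would pass 70% of its speed; a pose out of reach is approached as far as the arm can. A call with a gripper value outside its range is refused whole. The fingers move at their own pace and stop on an object; "force" is the grip in N (left out, the last holds). Time passes only in rows, so rows that repeat a pose let the fingers close. It gives the time, the measured TCP pose, the force and the opening at its end, in the units of the state.
- bot.sense(): the state, without advancing time (a new reading comes with each control period).
- viewer.capture(name): name is "side" or "top" or "wrist"; returns (picture, depth): 480x640x3 uint8, red, green, blue; 480x640 float32, m along the optical axis (not along the pixel's ray), 0 where there is no reading.
- viewer.camera_model(name): a dict with "vertical_fov" (degrees; the focal length in pixels is half the picture's height over the tangent of half this angle, whatever the lens; pixels are square), "cx", "cy" (the principal point, pixels), "k1" (the pictures are not rectified: a ray, as slopes to the right and down, at radius r is drawn at 1 + k1 r^2 times it, then the intrinsics apply), "T" (4x4, takes a point from camera to world coordinates). Camera axes: x right, y down, z forward; pixel columns grow to the right and rows downward; lengths in m; the calibration is good to about 2 mm. A picture is of the moment at which its call begins: read the wrist's pose just before it. camera_model takes no time and is no camera call; for the wrist camera it gives the pose at the moment of the call.
- ticket.close_job(): hands the job in, once; it reports no verdict.
Trained networks look in the newest picture that a camera, given by its name, has taken for a name from the list of things; names that differ only in an ending like _2 or _b are one class to them, and where a whole thing is asked for, a point or a joint stands for the part that bears it (a point fixed in the world has none). Each returns a list of dicts, best first, with "p" (0 to 1); they miss things now and then, are a little off and sometimes report something else, mostly with a low value. They report only what shows in the picture. A call takes as long as a camera call. They do not tell look-alikes from the thing itself.
- viewer.cut_out(thing, camera): "region" (480x640 bool, what is visible of it) and "uv" ([column, row] in pixels, amid what is visible of it).
The state is a dict: "clock": time; "q": joint angles; "qd": joint speeds; "joint_efforts": joint torques, N m; "ee_pos": TCP position; "ee_rot": TCP orientation; "force": force on the tool from outside, world axes, zero at the start; "moment": the same for the moment, N m; "finger_gap": finger opening in m.
Only numpy, scipy, OpenCV 4.12 (cv2) and the standard library are available. Lean on these libraries where they do the work, as an engineer would, in place of code of your own. Each camera call takes 0.05 s, during which the arm holds its last target. There are 200 camera calls.

## Task

Nest the three steel token pans on the key counter: the medium one inside the large one, then the small one inside the medium one, each sitting flat on the floor of the pan below. Fan the handles so that they clear each other: seen from above, each handle points about 60 degrees anticlockwise of the handle of the pan just below it. Leave the large pan and the padlock standing where they are.

Things in the scene. Friction and masses are not known exactly. Their poses are not given: they have to be found in the camera images.
- pan_large: Largest round open steel pan: 132 mm across the rim, 124 mm across the base, 34 mm high, walls 4 mm, floor 4 mm thick (clear floor inside 116 mm across); 0.45 kg. It stands loose on the counter, the lowest of the nest. A straight level beech handle, 16 mm wide and 12 mm deep, top flush with the rim, runs out from the rim to 145 mm from the pan's axis. Origin: centre of the underside; x points along the handle, z up.
- pan_medium: Middle round open steel pan: 96 mm across the rim, 88 mm across the base, 46 mm high, walls and floor 4 mm (clear floor inside 80 mm across); about 0.15 kg. Straight level beech handle, 16 mm wide and 12 mm deep, top flush with the rim, running out to 125 mm from the pan's axis; when nested it passes 4 mm above the large pan's rim. Stands on the counter to the left or right of the large pan. Origin: centre of the underside; x points along the handle, z up.
- pan_small: Smallest round open steel pan, narrow and tallest: 62 mm across the rim, 54 mm across the base, 58 mm high, walls and floor 4 mm; about 0.10 kg. Straight level beech handle, 16 mm wide and 12 mm deep, top flush with the rim, running out to 112 mm from the pan's axis; when nested it passes 4 mm above the medium pan's rim. Stands on the counter on the other side of the large pan from the medium one. Origin: centre of the underside; x points along the handle, z up.
- pan_medium_grip (a point): Mid-width, mid-depth point of the medium pan's handle, a good place to grip: 93 mm out from the pan's axis along its x and 40 mm above its underside. Axes as the pan's.
- pan_small_grip (a point): Mid-width, mid-depth point of the small pan's handle, a good place to grip: 80 mm out from the pan's axis along its x and 52 mm above its underside. Axes as the pan's.
- padlock: Bystander: chrome padlock standing loose on its base, body 28 x 50 x 55 mm, shackle up to 109 mm high; 0.35 kg. It stands beyond the large pan, with a fixed beech key rack (75 mm high), a black coaster (6 mm) and a clear token box (70 mm high), all farther from the robot than the pans. Origin: centre of the underside, z up.
Things that resemble listed ones, but are neither listed nor needed, are in the scene too. Leave any purple look-alike of the pan_medium alone.

How it is judged:
By the outcome, as a careful person would: the job done as asked, in the order asked, and still so for the second after the job is handed in, with the robot touching nothing.
It also fails if it takes over 54 s, if anything falls off the work surface, if the arm or the gripper's body presses on something with over 40 N, if the wrist force passes 120 N, or if a joint passes its speed limit or range.

## Working session

There is one attempt and no reset: what is moved stays moved. The work goes in short steps, Python scripts to look and compute and a tool call to move; the robot and the scene stay as the last step left them, time stands still between calls to the robot, and variables do not carry over. Pictures are saved under pics/ and viewed, about 8 in all and at most 12, crops included, and the job is handed in when it is done.

Besides the shell and the picture viewer there is one more tool, called after "Call:" as name(argument=value, ...), one argument or row to a line, values as JSON. arm_command: Moves the arm, as the interface text tells. Its arguments: {"type":"object","properties":{"increments":{"type":"string"},"force":{"type":"number"}},"required":["increments"]}

```bash
mkdir -p pics; cat > h.py <<'E'
import numpy as np, cv2
from plant import bot, viewer, ticket
from scipy.spatial.transform import Rotation as R
def cap(n,f=None):
    m=viewer.camera_model(n); p,d=viewer.capture(n)
    if f: cv2.imwrite('pics/'+f,p[:,:,::-1])
    return m,p,d
def pts(m,d):
    f=240/np.tan(np.radians(m['vertical_fov'])/2)
    v,u=np.mgrid[0:480,0:640].astype(np.float32)
    K=np.array([[f,0,m['cx']],[0,f,m['cy']],[0,0,1]])
    q=np.stack([(u-m['cx'])/f,(v-m['cy'])/f],-1)
    s=q.copy()
    for _ in range(10): s=q/(1+m['k1']*(s**2).sum(-1,keepdims=True))
    P=np.concatenate([s,np.ones_like(s[...,:1])],-1)*d[...,None]
    T=np.array(m['T']); W=P@T[:3,:3].T+T[:3,3]; W[d<=0]=np.nan
    return W
def st():
    s=bot.sense(); print(s['clock'],np.round(s['ee_pos'],4),np.round(R.from_quat(s['ee_rot']).as_matrix(),3).tolist(),np.round(s['q'],3),s['finger_gap'],np.round(s['force'],1)); return s
E
python3 - <<'E'
from h import *
s=st()
m,p,d=cap('top','top0.png'); W=pts(m,d); np.savez('top0.npz',p=p,W=W)
print(m)
for t in ['pan_large','pan_medium','pan_small','padlock']:
    for r in viewer.cut_out(t,'top')[:4]:
        w=W[r['region']]; print(t,round(r['p'],2),np.round(r['uv']),np.round(np.nanmedian(w,0),3),r['region'].sum(),np.round(np.nanpercentile(w[:,2],[5,95]),3))
m,p,d=cap('side','side0.png')
E
```

```text
0.0 [ 0.2587 -0.5687  0.2141] [[0.91, 0.414, -0.0], [0.414, -0.91, 0.001], [0.0, -0.001, -1.0]] [-1.25   0.492  1.559  0.     1.092 -0.106] 0.09551752780407184 [0.3 0.6 0.1]
{'vertical_fov': 54.408978375285706, 'cx': 315.8722034505956, 'cy': 242.46034245539323, 'k1': -0.003609501692196896, 'T': array([[-0.02687502, -0.99210284,  0.122514  ,  0.45376839],
       [-0.99953518,  0.02843424,  0.01099596, -0.01533398],
       [-0.01439271, -0.12216153, -0.99240587,  1.00887267],
       [ 0.        ,  0.        ,  0.        ,  1.        ]])}
pan_large 0.61 [336. 250.] [ 0.557 -0.042  0.006] 3269 [0.002 0.035]
pan_medium 0.81 [230. 369.] [0.321 0.187 0.007] 2235 [0.001 0.048]
pan_medium 0.64 [184. 263.] [0.539 0.276 0.008] 2164 [0.001 0.048]
pan_small 0.89 [442. 274.] [ 0.501 -0.265  0.048] 1144 [0.003 0.06 ]
padlock 0.63 [234. 151.] [0.78  0.167 0.054] 565 [0.009 0.109]
```

View pics/top0.png

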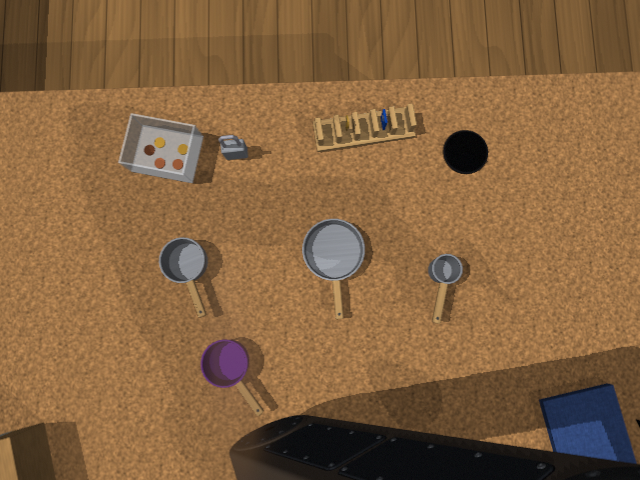

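The top view shows the large pan at (334,250), the steel medium pan at (184,261), and the small pan at (446,268). The purple decoy is at (225,363) and the padlock at (233,148). Next I fit the pan axes and handles from depth.

```bash
cat >> h.py <<'E'
from scipy.optimize import least_squares
def fit(W,c,r,h,L):
    "rim points -> centre and handle yaw; c = guess xy, r = rim radius, h = height, L = handle reach"
    c=np.array(c,float); X=W.reshape(-1,3); X=X[np.isfinite(X).all(1)]
    for k in range(4):
        D=np.hypot(*(X[:,:2]-c).T); M=(abs(X[:,2]-h)<.006)&(abs(D-(r-.002))<(.02,.012,.006,.005)[k])
        Q=X[M]; c=least_squares(lambda a:np.hypot(Q[:,0]-a[0],Q[:,1]-a[1])-(r-.002),c,loss='soft_l1',f_scale=.002).x
    D=np.hypot(*(X[:,:2]-c).T); H=X[(abs(X[:,2]-h)<.006)&(D>r+.006)&(D<L+.008)]
    v=H[:,:2]-c; a=np.median(np.unwrap(np.arctan2(v[:,1],v[:,0])))
    res=np.hypot(*(Q[:,:2]-c).T)-(r-.002)
    print('c',np.round(c,4),'yaw',round(np.degrees(a),1),'n',len(Q),len(H),'rms',round(res.std(),4),'z rim/handle',np.round([np.median(Q[:,2]),np.median(H[:,2])],4),'reach',np.hypot(*v.T).max().round(3))
    return c,a
PAN=dict(l=(.066,.034,.145),m=(.048,.046,.125),s=(.031,.058,.112))
E
python3 - <<'E'
from h import *
W=np.load('top0.npz')['W']
for k,g in dict(l=(256,334),m=(261,184),s=(268,446)).items():
    w=W[g[0]-12:g[0]+12,g[1]-12:g[1]+12].reshape(-1,3); g=np.nanmedian(w,0)[:2]; print(g)
    fit(W,g,*PAN[k])
E
```

```text
[ 0.5479137  -0.04145749]
c [ 0.5588 -0.0393] yaw 183.3 n 451 271 rms 0.0016 z rim/handle [0.0336 0.034 ] reach 0.144
[0.54661138 0.2836244 ]
c [0.5444 0.2758] yaw -159.5 n 350 275 rms 0.0015 z rim/handle [0.0457 0.0456] reach 0.124
[ 0.51508342 -0.27919912]
c [ 0.5101 -0.268 ] yaw 165.1 n 230 313 rms 0.0016 z rim/handle [0.0578 0.0581] reach 0.111
```

```bash
cat >> h.py <<'E'
def go(*tg,s=None):
    "print tool-frame mm shifts and rotvec to world targets (x,y,z,yaw deg of tool x), tool pointing down"
    s=s or bot.sense(); R0=R.from_quat(s['ee_rot']); p0=np.array(s['ee_pos'])
    for x,y,z,a in tg:
        t=R0.inv().apply(np.array([x,y,z])-p0)*1000
        Rt=R.from_euler('z',a,degrees=True)*R.from_matrix(np.diag([1,-1,-1.]))
        w=(R0.inv()*Rt).as_rotvec(); print(np.round(t,1),np.round(w,3),'rows',np.ceil([np.linalg.norm(t)/62.5,np.degrees(np.linalg.norm(w))/10.7]))
E
python3 -c "
from h import *
go((.50,-.15,.2,20.5),(.457,.243,.15,20.5))"
```

```text
[ 393.  -281.4   14.6] [-0.    -0.     0.069] rows [8. 1.]
[ 516.6 -656.9   64.7] [-0.    -0.     0.069] rows [14.  1.]
```

Call:
arm_command(
  increments="49 -35 2 0 0 0.069 0; 98 -70 4 0 0 0.069 0; 147 -105 5 0 0 0.069 0; 196 -140 7 0 0 0.069 0; 246 -175 9 0 0 0.069 0; 295 -211 11 0 0 0.069 0; 344 -246 13 0 0 0.069 0; 393 -281 15 0 0 0.069 0; 411 -335 22 0 0 0.069 0; 428 -389 29 0 0 0.069 0; 446 -442 36 0 0 0.069 0; 464 -496 43 0 0 0.069 0",
)

```text
clock: 1.8
ee_pos: [0.4755, 0.0764, 0.1716]
ee_rot: [0.984, 0.178, 0.0, -0.0]
force: [0.6, 0.1, 0.3]
finger_gap: 0.0475
```

Call:
arm_command(
  increments="0 0 0 0 0 0 0",
)

```text
clock: 1.92
ee_pos: [0.4747, 0.0793, 0.1713]
ee_rot: [0.984, 0.18, -0.0, -0.0]
force: [-0.7, -0.3, -0.2]
finger_gap: 0.0474
```

```bash
python3 -c "
from h import *
st();go((.457,.243,.15,20.5))"
```

```text
1.925 [0.4747 0.0793 0.1713] [[0.935, 0.354, -0.0], [0.354, -0.935, 0.0], [-0.0, -0.001, -1.0]] [2.800e-02 3.450e-01 1.954e+00 1.000e-03 8.430e-01 1.236e+00] 0.047359838635106725 [-0.7 -0.3 -0.2]
[  41.5 -159.3   21.4] [-0.001  0.     0.004] rows [3. 1.]
```

Call:
arm_command(
  increments="14 -54 7 0 0 0 0; 28 -107 14 0 0 0 0; 42 -159 21 0 0 0 0; 42 -159 21 0 0 0 0; 42 -159 21 0 0 0 0",
)

```text
clock: 2.55
ee_pos: [0.4579, 0.242, 0.1504]
ee_rot: [0.984, 0.18, -0.0, -0.0]
force: [-0.6, -0.1, -0.3]
finger_gap: 0.0472
```

```bash
python3 -c "
from h import *
s=st()
m,p,d=cap('wrist','w1.png');W=pts(m,d)
c,a=fit(W,(.5444,.2758),*PAN['m'])
g=c+.093*np.array([np.cos(a),np.sin(a)]);print(g)
go((*g,.021,np.degrees(a)-180),s=s)"
```

```text
2.55 [0.4579 0.242  0.1504] [[0.935, 0.354, -0.0], [0.354, -0.935, 0.0], [-0.0, -0.0, -1.0]] [0.358 0.422 1.892 0.    0.828 1.567] 0.04717619006716384 [-0.6 -0.1 -0.3]
c [0.5448 0.2762] yaw -159.8 n 3129 1822 rms 0.0015 z rim/handle [0.0451 0.0453] reach 0.125
[0.45749521 0.24403009]
[  0.3  -2.  129.4] [-0.     0.     0.009] rows [3. 1.]
```

View pics/w1.png

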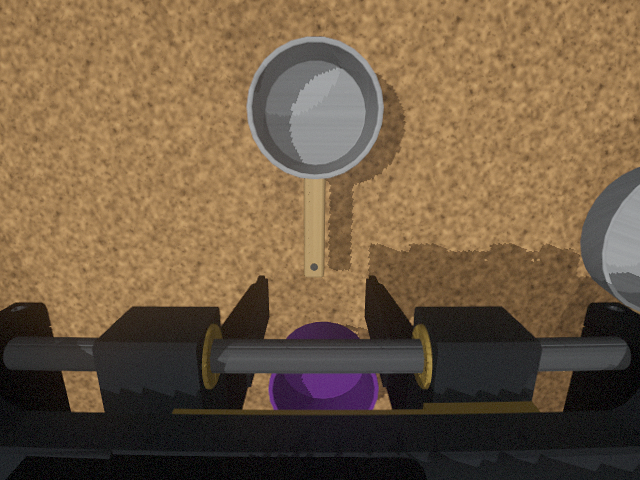

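The wrist view shows the steel medium pan at (315,107), with its handle down to (314,270), between the jaws. The purple pan is well clear of the grip. I'll descend and grasp.

Call:
arm_command(
  increments="0 -2 45 0 0 0.009 0; 0 -2 90 0 0 0.009 0; 0 -2 120 0 0 0.009 0; 0 -2 129.5 0 0 0.009 0; 0 -2 129.5 0 0 0.009 0; 0 -2 129.5 0 0 0.009 1; 0 -2 129.5 0 0 0.009 1; 0 -2 129.5 0 0 0.009 1; 0 -2 129.5 0 0 0.009 1; 0 -2 129.5 0 0 0.009 1",
  force=45,
)

```text
clock: 3.85
ee_pos: [0.4573, 0.2436, 0.0212]
ee_rot: [0.985, 0.175, 0.0, -0.0]
force: [-1.6, 0.3, 2.2]
finger_gap: 0.0161
```

Call:
arm_command(
  increments="0 0 -20 0 0 0 1; 0 0 -50 0 0 0 1; 0 0 -80 0 0 0 1; 0 0 -90 0 0 0 1; 0 0 -90 0 0 0 1; 0 0 -90 0 0 0 1",
)

```text
clock: 4.6
ee_pos: [0.4568, 0.2434, 0.1101]
ee_rot: [0.985, 0.175, -0.001, -0.0]
force: [-0.2, 0.2, -1.8]
finger_gap: 0.0157
```

```bash
cat >> h.py <<'E'
def held(m,W,c,r,zr):
    "rim plane of a held pan: centre, tilt"
    X=W.reshape(-1,3); X=X[np.isfinite(X).all(1)]; D=np.hypot(*(X[:,:2]-c).T)
    Q=X[(abs(D-(r-.002))<.008)&(abs(X[:,2]-zr)<.02)]
    f=lambda a:np.hypot(Q[:,0]-a[0],Q[:,1]-a[1])-(r-.002)
    cc=least_squares(f,c,loss='soft_l1',f_scale=.002).x
    k=abs(f(cc))<.003; Q=Q[k]
    n=least_squares(lambda a:Q[:,2]-a[0]-a[1]*(Q[:,0]-cc[0])-a[2]*(Q[:,1]-cc[1]),[zr,0,0],loss='soft_l1',f_scale=.001).x
    print('held c',cc.round(4),'rim z',n[0].round(4),'slope',n[1:].round(3),'deg',np.degrees(np.hypot(*n[1:])).round(1),len(Q)); return cc
E
python3 -c "
from h import *
s=st()
m,p,d=cap('wrist','w2.png');W=pts(m,d)
c=held(m,W,np.array([.5448,.2762]),.048,.136)
np.save('w2.npy',W)
# large pose again for target
L=np.array([.5588,-.0393]);aL=183.3
e=lambda t:np.array([np.cos(np.radians(t)),np.sin(np.radians(t))])
g=L+.093*e(aL+60);print(g)
go((.50,.10,.12,42),(*g,.115,63.3),(*g,.025,63.3),s=s)"
```

```text
4.6 [0.4568 0.2434 0.1101] [[0.939, 0.345, -0.002], [0.345, -0.939, -0.0], [-0.002, -0.0, -1.0]] [3.62e-01 4.81e-01 1.93e+00 1.00e-03 7.32e-01 1.58e+00] 0.015735098145916244 [-0.2  0.2 -1.8]
held c [0.5453 0.276 ] rim z 0.1324 slope [-0.001 -0.001] deg 0.1 10240
[ 0.51701333 -0.12238354]
[ -9.  149.5  -9.9] [-0.001  0.001 -0.381] rows [3. 3.]
[-69.7 364.1  -4.9] [-0.001  0.001 -0.753] rows [6. 5.]
[-69.5 364.1  85.1] [-0.001  0.001 -0.753] rows [7. 5.]
```

View pics/w2.png

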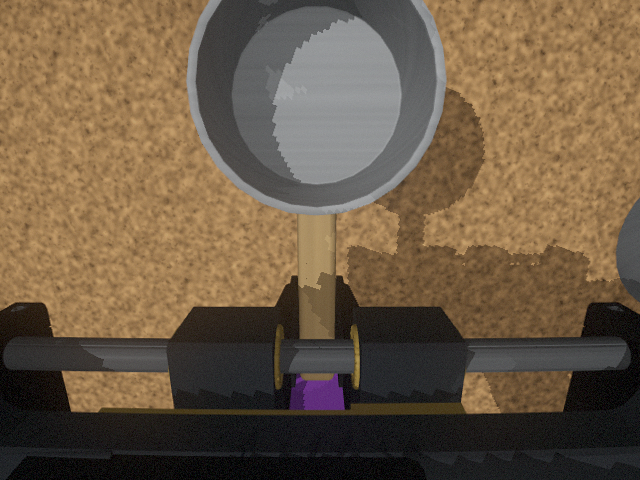

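The wrist view shows the medium pan held level, at 0.1° tilt, with its handle between the pads. I'm carrying it over the large pan.

Call:
arm_command(
  increments="-3 40 -3 0 0 -0.1 1; -6 80 -6 0 0 -0.2 1; -8 120 -9 0 0 -0.3 1; -14 160 -9 0 0 -0.4 1; -24 200 -8 0 0 -0.5 1; -36 240 -7 0 0 -0.58 1; -48 285 -6 0 0 -0.66 1; -60 330 -5 0 0 -0.72 1; -70 364 -5 0 0 -0.753 1; -70 364 -5 0 0 -0.753 1; -70 364 -5 0 0 -0.753 1",
)

```text
clock: 6.02
ee_pos: [0.5163, -0.1219, 0.1144]
ee_rot: [0.851, 0.525, -0.001, -0.001]
force: [-0.5, 0.9, -0.7]
finger_gap: 0.0158
```

```bash
python3 -c "
from h import *
s=st()
m,p,d=cap('wrist','w3.png');W=pts(m,d)
c=held(m,W,np.array([.559,-.039]),.048,.137)
m,p,d=cap('top');W=pts(m,d)
c=held(m,W,np.array([.559,-.039]),.048,.137)
X=W[(abs(W[...,2]-.034)<.006)]
D=np.hypot(*(X[:,:2]-[.5588,-.0393]).T);print('large visible rim/handle',(abs(D-.064)<.006).sum())
Q=X[abs(D-.064)<.006];print(least_squares(lambda a:np.hypot(Q[:,0]-a[0],Q[:,1]-a[1])-.064,[.5588,-.0393],loss='soft_l1',f_scale=.002).x)
go((.517,-.1224,.025,63.3),s=s)"
```

```text
6.025 [ 0.5163 -0.1219  0.1144] [[0.45, 0.893, -0.003], [0.893, -0.45, 0.0], [-0.001, -0.003, -1.0]] [-3.560e-01  4.900e-01  1.894e+00 -1.000e-03  7.610e-01  1.110e-01] 0.015773418264218065 [-0.5  0.9 -0.7]
held c [ 0.5584 -0.0377] rim z 0.1368 slope [-0.002 -0.002] deg 0.2 10207
held c [ 0.5564 -0.0383] rim z 0.1378 slope [-0.036 -0.006] deg 2.1 356
large visible rim/handle 253
[ 0.5590578  -0.04020891]
[-0.   1.1 89.4] [-0.003  0.001 -0.   ] rows [2. 1.]
```

View pics/w3.png

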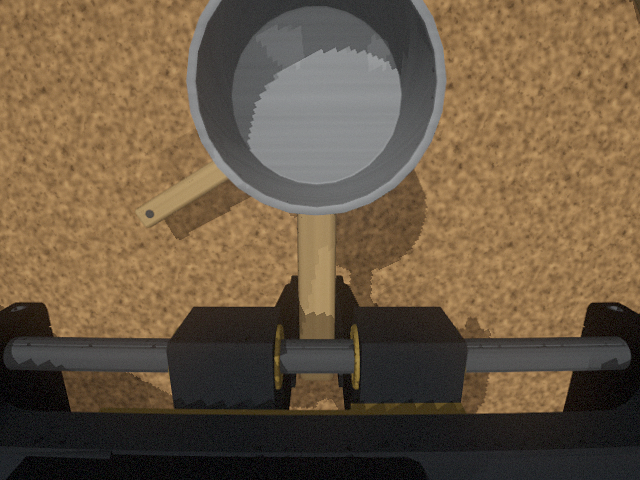

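The wrist view shows the medium pan centred over the large one, with the large pan's handle showing at (150,213), to the side as intended. Lowering.

Call:
arm_command(
  increments="-1.5 1 35 -0.003 0 0 1; -1.5 1 65 -0.003 0 0 1; -1.5 1 80 -0.003 0 0 1; -1.5 1 85 -0.003 0 0 1; -1.5 1 85 -0.003 0 0 1",
)

```text
clock: 6.75
ee_pos: [0.5168, -0.123, 0.0302]
ee_rot: [0.851, 0.525, -0.0, 0.001]
force: [-0.7, 0.2, -2.1]
finger_gap: 0.0154
```

Call:
arm_command(
  increments="0 0 1 0 0 0 1; 0 0 2 0 0 0 1",
)

```text
clock: 7.0
ee_pos: [0.5171, -0.1231, 0.0288]
ee_rot: [0.851, 0.525, 0.0, 0.001]
force: [0.5, 0.2, -1.2]
finger_gap: 0.0159
```

Call:
arm_command(
  increments="0 0 1 0 0 0 1; 0 0 1 0 0 0 1",
)

```text
clock: 7.25
ee_pos: [0.5171, -0.1232, 0.0279]
ee_rot: [0.851, 0.525, 0.0, 0.001]
force: [0.6, -0.2, -1.6]
finger_gap: 0.0157
```

Call:
arm_command(
  increments="0 0 1 0 0 0 1; 0 0 2 0 0 0 1; 0 0 2 0 0 0 1",
)

```text
clock: 7.62
ee_pos: [0.5171, -0.1232, 0.0258]
ee_rot: [0.851, 0.525, 0.0, 0.001]
force: [-0.5, 0.7, -1.2]
finger_gap: 0.0155
```

Call:
arm_command(
  increments="0 0 1 0 0 0 1; 0 0 1 0 0 0 1",
)

```text
clock: 7.88
ee_pos: [0.5172, -0.1233, 0.0251]
ee_rot: [0.851, 0.525, 0.0, 0.001]
force: [-1.4, -1.1, 4.3]
finger_gap: 0.0153
```

Contact came at the expected height. Release and rise.

Call:
arm_command(
  increments="0 0 0 0 0 0 0.3; 0 0 0 0 0 0 0.3; 0 0 0 0 0 0 0.1; 0 0 -20 0 0 0 0.1; 0 0 -70 0 0 0 0.1; 0 0 -130 0 0 0 0.1; 0 0 -165 0 0 0 0; 0 0 -165 0 0 0 0; 0 0 -165 0 0 0 0",
)

```text
clock: 9.0
ee_pos: [0.5164, -0.1228, 0.1893]
ee_rot: [0.851, 0.525, 0.0, 0.001]
force: [0.6, -0.5, -0.8]
finger_gap: 0.0472
```

```bash
python3 -c "
from h import *
s=st()
m,p,d=cap('wrist','w4.png');W=pts(m,d)
c,a=fit(W,(.5588,-.0393),.048,.050,.125)
fit(W,(.5588,-.0393),*PAN['l'])
held(m,W,c,.048,.05)
m,p,d=cap('top');W=pts(m,d)
fit(W,(.5588,-.0393),.048,.050,.125); fit(W,(.5588,-.0393),*PAN['l'])
go((.45,-.25,.16,-14.9),s=s)"
```

```text
9.0 [ 0.5164 -0.1228  0.1893] [[0.448, 0.894, 0.001], [0.894, -0.448, -0.002], [-0.001, 0.002, -1.0]] [-3.57e-01  3.87e-01  1.82e+00 -1.00e-03  9.33e-01  1.08e-01] 0.04720600492077354 [ 0.6 -0.5 -0.8]
c [ 0.5587 -0.0396] yaw -116.6 n 2438 1498 rms 0.0015 z rim/handle [0.0491 0.0492] reach 0.124
c [ 0.5594 -0.0402] yaw 182.9 n 3124 1508 rms 0.0015 z rim/handle [0.033  0.0333] reach 0.144
held c [ 0.5584 -0.0401] rim z 0.0483 slope [-0.008 -0.023] deg 1.4 2994
  return _methods._mean(a, axis=axis, dtype=dtype,
  ret = ret.dtype.type(ret / rcount)
Traceback (most recent call last):
  File "h.py", line 30, in fit
    print('c',np.round(c,4),'yaw',round(np.degrees(a),1),'n',len(Q),len(H),'rms',round(res.std(),4),'z rim/handle',np.round([np.median(Q[:,2]),np.median(H[:,2])],4),'reach',np.hypot(*v.T).max().round(3))
                                                                                                                                                                             ~~~~~~~~~~~~~~~~~~^^
ValueError: zero-size array to reduction operation maximum which has no identity
```

View pics/w4.png

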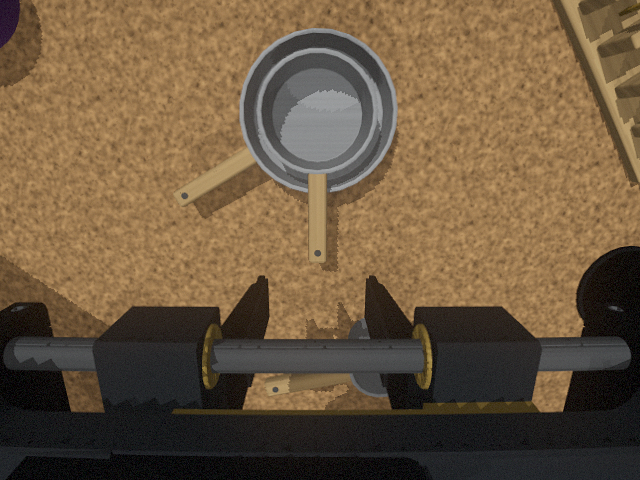

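The wrist view shows the medium pan nested at (317,112) inside the large one, with the handles fanned at 60.5° and the large pan unmoved. Now the small pan.

```bash
python3 -c "
from h import *
go((.433,-.2475,.16,-14.9))"
```

```text
[-148.8  -18.6   29. ] [1.000e-03 0.000e+00 1.366e+00] rows [3. 8.]
```

Call:
arm_command(
  increments="-25 -3 4 0 0 0.17 0; -50 -6 8 0 0 0.34 0; -75 -9 12 0 0 0.51 0; -100 -12 17 0 0 0.68 0; -125 -15 22 0 0 0.85 0; -140 -17 27 0 0 1.02 0; -149 -18.6 29 0 0 1.19 0; -149 -18.6 29 0 0 1.36 0; -149 -18.6 29 0 0 1.366 0; -149 -18.6 29 0 0 1.366 0",
)

```text
clock: 10.35
ee_pos: [0.4328, -0.2475, 0.1594]
ee_rot: [0.992, -0.128, -0.0, 0.0]
force: [-0.6, 0.6, -0.5]
finger_gap: 0.0476
```

```bash
python3 -c "
from h import *
s=st()
m,p,d=cap('wrist','w5.png');W=pts(m,d)
c,a=fit(W,(.5101,-.268),*PAN['s'])
g=c+.080*np.array([np.cos(a),np.sin(a)]);print(g)
go((*g,.033,np.degrees(a)-180),s=s)"
```

```text
10.35 [ 0.4328 -0.2475  0.1594] [[0.967, -0.254, -0.001], [-0.254, -0.967, -0.001], [-0.001, 0.001, -1.0]] [-6.520e-01  3.850e-01  1.927e+00 -1.000e-03  8.300e-01  1.176e+00] 0.047639151704207 [-0.6  0.6 -0.5]
c [ 0.5107 -0.2689] yaw 165.1 n 1899 2029 rms 0.0016 z rim/handle [0.0571 0.0573] reach 0.111
[ 0.43335457 -0.2483099 ]
[  0.8   0.5 126.4] [0.001 0.001 0.004] rows [3. 1.]
```

Call:
arm_command(
  increments="1 0.5 45 0 0 0.004 0; 1 0.5 90 0 0 0.004 0; 1 0.5 118 0 0 0.004 0; 1 0.5 126.5 0 0 0.004 0; 1 0.5 126.5 0 0 0.004 0; 1 0.5 126.5 0 0 0.004 1; 1 0.5 126.5 0 0 0.004 1; 1 0.5 126.5 0 0 0.004 1; 1 0.5 126.5 0 0 0.004 1; 1 0.5 126.5 0 0 0.004 1",
)

```text
clock: 11.65
ee_pos: [0.4337, -0.2484, 0.0332]
ee_rot: [0.992, -0.13, -0.0, 0.0]
force: [-0.9, 0.0, 3.0]
finger_gap: 0.0158
```

Call:
arm_command(
  increments="0 0 -20 0 0 0 1; 0 0 -50 0 0 0 1; 0 0 -80 0 0 0 1; 0 0 -110 0 0 0 1; 0 0 -110 0 0 0 1; 0 0 -110 0 0 0 1",
)

```text
clock: 12.4
ee_pos: [0.4333, -0.248, 0.1425]
ee_rot: [0.992, -0.13, -0.001, 0.0]
force: [-0.5, -0.7, -0.9]
finger_gap: 0.0157
```

```bash
python3 -c "
from h import *
s=st()
m,p,d=cap('wrist','w6.png');W=pts(m,d)
held(m,W,np.array([.5107,-.2689]),.031,.167)
L=np.array([.559,-.0398])
e=lambda t:np.array([np.cos(np.radians(t)),np.sin(np.radians(t))])
g=L+.080*e(303.4);print(g)
go((.50,-.20,.15,20),(*g,.143,123.4),s=s)"
```

```text
12.4 [ 0.4333 -0.248   0.1425] [[0.966, -0.258, -0.001], [-0.258, -0.966, -0.0], [-0.001, 0.001, -1.0]] [-6.520e-01  4.110e-01  1.943e+00 -1.000e-03  7.890e-01  1.181e+00] 0.015742966022341737 [-0.5 -0.7 -0.9]
held c [ 0.5097 -0.2685] rim z 0.1651 slope [-0.035  0.01 ] deg 2.1 8151
[ 0.60303846 -0.10658783]
[ 52.1 -63.6  -7.6] [ 0.     0.001 -0.61 ] rows [2. 4.]
[ 127.5 -180.4   -0.8] [-1.000e-03  1.000e-03 -2.414e+00] rows [ 4. 13.]
```

Call:
arm_command(
  increments="10 -14 -2 0 0 -0.18 1; 20 -28 -2 0 0 -0.36 1; 30 -42 -2 0 0 -0.54 1; 40 -57 -2 0 0 -0.72 1; 50 -71 -2 0 0 -0.90 1; 60 -85 -2 0 0 -1.08 1; 70 -99 -2 0 0 -1.26 1; 80 -113 -2 0 0 -1.44 1; 90 -127 -2 0 0 -1.62 1; 100 -142 -2 0 0 -1.80 1; 110 -156 -2 0 0 -1.98 1; 120 -170 -2 0 0 -2.16 1",
)

```text
clock: 13.95
ee_pos: [0.593, -0.1142, 0.1423]
ee_rot: [0.58, 0.815, -0.001, -0.002]
force: [-0.3, -0.1, -0.8]
finger_gap: 0.0155
```

```bash
python3 -c "
from h import *
st();go((.603,-.1066,.140,123.4))"
```

```text
13.95 [ 0.593  -0.1142  0.1423] [[-0.328, 0.945, -0.004], [0.945, 0.328, 0.001], [0.002, -0.004, -1.0]] [-2.990e-01  5.420e-01  1.687e+00 -1.000e-03  9.170e-01 -6.330e-01] 0.015542168104486954 [-0.3 -0.1 -0.8]
[ 3.9 11.9  2.3] [-0.003 -0.003 -0.249] rows [1. 2.]
```

Call:
arm_command(
  increments="2 8 1 0 0 -0.15 1; 4 12 2 -0.003 -0.003 -0.249 1; 4 12 2 -0.003 -0.003 -0.249 1; 4 12 2 -0.003 -0.003 -0.249 1",
)

```text
clock: 14.45
ee_pos: [0.6027, -0.1065, 0.1396]
ee_rot: [0.475, 0.88, -0.0, -0.0]
force: [0.1, 0.2, -0.8]
finger_gap: 0.0158
```

```bash
python3 -c "
from h import *
s=st()
m,p,d=cap('wrist','w7.png');W=pts(m,d)
held(m,W,np.array([.559,-.04]),.031,.163)
go((.603,-.1066,.045,123.4),s=s)"
```

```text
14.45 [ 0.6027 -0.1065  0.1396] [[-0.549, 0.836, -0.001], [0.836, 0.549, -0.0], [0.0, -0.001, -1.0]] [-2.83e-01  5.54e-01  1.67e+00 -1.00e-03  9.18e-01 -8.63e-01] 0.015783554432366412 [ 0.1  0.2 -0.8]
held c [ 0.5592 -0.0408] rim z 0.1623 slope [ 0.018 -0.033] deg 2.2 8274
[-0.2  0.3 94.6] [-0.001 -0.    -0.002] rows [2. 1.]
```

View pics/w7.png

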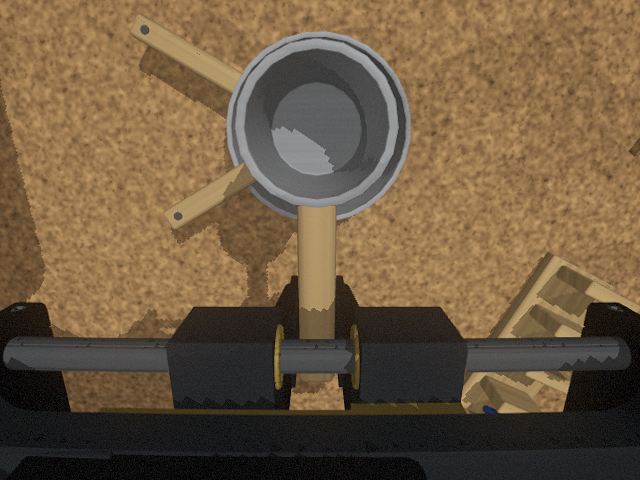

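The wrist view shows the small pan over the nest at (317,118), with the medium and large handles fanned out to the left at (178,215) and (145,29). The key rack is clear of the gripper. Lowering.

Call:
arm_command(
  increments="0 0 35 0 0 0 1; 0 0 65 0 0 0 1; 0 0 85 0 0 0 1; 0 0 93 0 0 0 1; 0 0 93 0 0 0 1",
)

```text
clock: 15.12
ee_pos: [0.6027, -0.1067, 0.0468]
ee_rot: [0.475, 0.88, -0.0, -0.0]
force: [0.2, -0.2, -1.3]
finger_gap: 0.0156
```

Call:
arm_command(
  increments="0 0 1 0 0 0 1; 0 0 2 0 0 0 1; 0 0 3 0 0 0 1; 0 0 3 0 0 0 1",
)

```text
clock: 15.62
ee_pos: [0.6027, -0.1067, 0.0439]
ee_rot: [0.475, 0.88, -0.0, -0.0]
force: [0.6, -0.5, -2.2]
finger_gap: 0.0158
```

Call:
arm_command(
  increments="0 0 1 0 0 0 1; 0 0 1.5 0 0 0 1; 0 0 1.5 0 0 0 1",
)

```text
clock: 16.0
ee_pos: [0.6027, -0.1067, 0.0423]
ee_rot: [0.475, 0.88, -0.0, -0.0]
force: [0.8, -0.2, -0.6]
finger_gap: 0.0156
```

Call:
arm_command(
  increments="0 0 1 0 0 0 1; 0 0 1.3 0 0 0 1; 0 0 1.3 0 0 0 1",
)

```text
clock: 16.38
ee_pos: [0.6029, -0.1068, 0.0413]
ee_rot: [0.475, 0.88, -0.0, -0.0]
force: [1.2, -1.3, 3.0]
finger_gap: 0.0155
```

Contact is at the expected 0.041. Release and rise clear.

Call:
arm_command(
  increments="0 0 0 0 0 0 0.3; 0 0 0 0 0 0 0.3; 0 0 0 0 0 0 0.1; 0 0 -20 0 0 0 0.1; 0 0 -70 0 0 0 0.1; 0 0 -130 0 0 0 0.1; 0 0 -165 0 0 0 0; 0 0 -165 0 0 0 0; 0 0 -165 0 0 0 0; 0 0 -165 0 0 0 0",
)

```text
clock: 17.62
ee_pos: [0.6025, -0.1067, 0.2048]
ee_rot: [0.475, 0.88, -0.001, -0.001]
force: [-0.3, 0.2, -0.0]
finger_gap: 0.0475
```

```bash
python3 -c "
from h import *
s=st()
m,p,d=cap('wrist','w8.png');W=pts(m,d)
g=(.559,-.04)
cs,a=fit(W,g,.031,.066,.112)
cm,b=fit(W,g,.048,.050,.125)
cl,c=fit(W,g,*PAN['l'])
print('fan',np.degrees([a-b,b-c])%360)
m,p,d=cap('side','side9.png')
m,p,d=cap('top');W=pts(m,d)
for r in viewer.cut_out('padlock','top')[:2]: print(r['uv'],np.nanmedian(W[r['region']],0))
"
```

```text
17.625 [ 0.6025 -0.1067  0.2048] [[-0.548, 0.836, -0.003], [0.836, 0.549, 0.0], [0.002, -0.002, -1.0]] [-2.830e-01  4.830e-01  1.602e+00 -1.000e-03  1.059e+00 -8.630e-01] 0.04748012824093898 [-0.3  0.2 -0. ]
c [ 0.5586 -0.0405] yaw -56.7 n 1436 1603 rms 0.0016 z rim/handle [0.0652 0.0652] reach 0.111
c [ 0.5587 -0.0396] yaw -116.7 n 2000 1450 rms 0.0015 z rim/handle [0.049  0.0492] reach 0.124
c [ 0.5597 -0.0401] yaw -177.0 n 2613 1667 rms 0.0015 z rim/handle [0.033  0.0333] reach 0.144
fan [59.98599277 60.25253139]
[233.9, 147.2] [0.78005093 0.16503267 0.05405828]
```

View pics/w8.png

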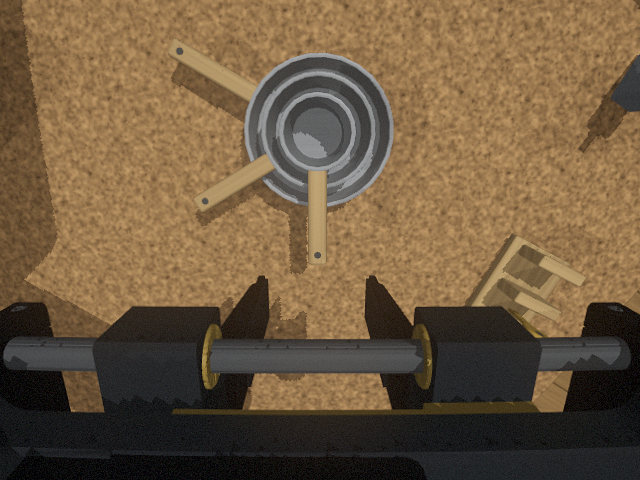

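View pics/side9.png

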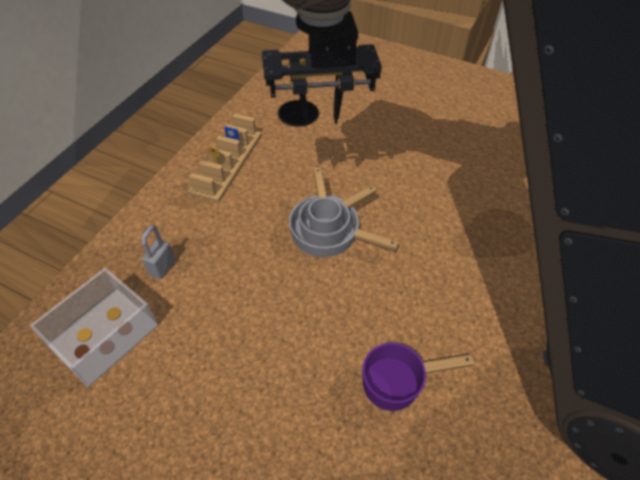

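The wrist view shows three concentric pans at (318,130) with the handles fanned. The side view shows the nest at (324,222), the padlock standing at (157,255) and the gripper clear. I'm handing it in.

```bash
python3 -c "
from plant import ticket
print(ticket.close_job())"
```

```text
the job is handed in; nothing more can be done
None
```

I nested the medium steel pan in the large one, then the small one in the medium, gripping each by its handle. The job was handed in at about 18 s with the gripper clear; no verdict is reported.

**Last checks:**
- **Centres and fan:** the three pan centres agree to about 1 mm. The handles are at 183.0°, 243.3° and 303.3°, so the steps are 60.3° and 60.0°.
- **Seating:** rims measured 33, 49 and 65 mm high. Seated flat they should be 34, 50 and 66 mm, and the wrist camera had been reading about 1 mm low all along. At each placing, contact came at the expected height with only a few newtons.
- **Left in place:** the large pan moved no more than the measuring error of about 1 mm, and the padlock stands where it was. I left the purple look-alike alone.

**Readings that disagreed:**
- **Tilt:** a plane fit on the medium pan's rim after placing gave 1.4° of tilt, and one on the small pan while held gave 2.1°. I put both down to wall points in the fit, because the rim and handle heights agree with flat seating; I did not repeat the tilt fit after the final placing.
- **Top camera:** one fit of the medium pan failed because the arm was in the way, so the wrist camera fits were used instead.

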